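Lock a driver housing in the test jig with a tapered gib key

ROBOT

A 6-joint arm with a two-finger parallel gripper is mounted at the origin on the work surface. World frame = base frame: x ahead of the robot, y to its left, z up, the work surface at z = 0. Lengths are in m, angles in rad, forces in N, time in s.
With the tool pointing down it reaches from about 0.275 to 1 m from the base axis. Payload 8.4 kg.
Tool frame: the origin (TCP) lies midway between the tips of the shut fingers; the grasp point (between the pads) lies 19 mm behind it; y points along the fingers, x is the direction in which the jaws open and shut, and the axes are right-handed (so a half turn about y gives the same grasp; the last joint's range is limited). The gripper opens to 85 mm and grips with 20 to 120 N. Pads are 22 mm wide; open, the fingers measure 114 mm over their backs; the gripper's body (76 mm by 85 mm) begins 54 mm behind the grasp point. The pads swing forward as they close: fully open they stand 13 mm farther back than shut.
Start: joints at [-1.235, 0.353, 1.633, -0, 1.155, -0.002], TCP at [0.207, -0.59, 0.231] pointing down, gripper open.
Joint ranges: [-2.63, 2.63], [-0.92, 2.1], [0.06, 2.66], [-1.3, 4.44], [0, 2.69], [-3.02, 3.02]. Speed limits (rad/s): [2.22, 2.22, 2.79, 3.14, 3.14, 3.14].

INTERFACE

Orientations are given as a 3x3 rotation matrix whose columns are the frame's x, y, z axes.
In Python, from rig import bot gives the robot as it stands.
- The arm moves only by the tool step_arm, never from a script. Its argument "rows" is a list of rows, each a list of 3 entries, a list of its own where there are three numbers: the shift along the tool's x, y, z in cm, then the turn, a rotation vector about the tool's x, y, z in rad, then the closure in counts, from 0 (fully open) to 255 (shut). A call has exactly 8 rows; each row shifts and turns the commanded pose from where the row before left it, along the tool's axes as they then stand; what a row does not reach is not made up. A row lasts 1/10 s, in which the tool goes at most 50 mm and 8.59 degrees, less where a joint would pass 70% of its speed; a pose out of reach is approached as far as the arm can. A call with a gripper value outside its range is refused whole. The fingers move at their own pace and stop on an object; "force" is the grip in N (left out, the last holds). Time passes only in rows, so rows that do not move let the fingers close, or fill a call up. It gives the time, the measured TCP pose, the force and the opening at its end, in the units of the state.
- bot.sense(): the state, without advancing time (a new reading comes with each control period).
- bot.get_image(name): name is "side" or "top"; returns a dict with "color" (420x560x3 uint8, blue, green, red), "camera_matrix" (3x3 intrinsics, pixels), "position" and "attitude" of the camera in the world. Camera axes: x right, y up, looking along -z (the intrinsics and any distortion apply to the point x, -y, -z); pixel columns grow to the right and rows downward; lengths in m; the calibration is good to about 2 mm. A picture is of the moment at which its call begins. There is no depth.
- bot.hand_in(): hands the job in, once; it reports no verdict.
Trained networks look in a picture, given as the dict that the camera call returned (one of the last four; its "shot" number tells which), for a name from the list of things; names that differ only in an ending like _2 or _b are one class to them, and where a whole thing is asked for, a point or a joint stands for the part that bears it (a point fixed in the world has none). Each returns a list of dicts, best first, with "confidence" (0 to 1); they miss things now and then, are a little off and sometimes report something else, mostly with a low value. They report only what shows in the picture. A call takes as long as a camera call. They do not tell look-alikes from the thing itself.
- bot.boxes_of(picture, name): "centre" ([x, y, z] in m, in the coordinates of the camera as it stood for that picture, good to about 4 mm: the middle of the surface that is visible of it).
- bot.silhouettes(picture, name): "region" (420x560 bool, what is visible of it).
- bot.place_of(picture, name): "centre" ([x, y, z] in m, in the coordinates of the camera as it stood for that picture, good to about 4 mm: a listed point, or the origin of a listed thing).
The state is a dict: "time_s": time; "joint_pos": joint angles; "joint_vel": joint speeds; "joint_torque": joint torques, N m; "eef_pos": TCP position; "tcp_rot": TCP orientation; "force": force on the tool from outside, world axes, zero at the start; "torque": the same for the moment, N m; "grip_width": finger opening in m.
Only numpy, scipy, OpenCV 4.12 (cv2) and the standard library are available. Lean on these libraries where they do the work, as an engineer would, in place of code of your own. Each camera call takes 0.05 s, during which the arm holds its last target. There are 200 camera calls.

TASK

The silver diaphragm housing rattles in the socket of the aluminium test jig. Take the dark steel gib key from the hardwood stand and start it loosely by hand, thin end down and flat face to the housing, in the keyway between housing and socket; then tap it down with the brass bar until it is tight, that is until a firm push of 15 to 20 N on its head drives it no deeper, but never push harder than 25 N or the housing is crushed. Stand the bar back in its hole in the stand, leave the key tight in the keyway, and leave the other parts on the bench where they are.

Things in the scene. Friction and masses are not known exactly. Their poses are not given: they have to be found in the camera images.
- jig: Dented aluminium test jig, fixed to the bench: base plate 140 (x) x 110 (y) x 12 mm high and on it a round socket, outside diameter 104, bore 80, its rim 62 mm above the bench. Origin: centre of the underside. Its +x axis points from the middle of the socket to the keyway, z up.
- keyway (a point): Middle of the keyway's mouth, level with the socket's rim, 26 mm from the jig's centre along jig +x; axes as the jig's. The keyway is a brass-cheeked vertical slot, 16 mm wide (y), 50 mm deep. On its -x side is the housing's flat; on its +x side a brass seat leans inwards going down, 1 mm in 8 mm, parallel to the key's tapered face. As found the mouth is 6.8 to 7.3 mm across (x).
- housing: Silver diaphragm housing, a loose drum, diameter 54, 50 mm high, 600 g, with a low dome 10 mm high, shoulder level with the rim. Origin: centre of the underside, z up, +x to the keyway (its flat 21 mm out). The key shoves it 0.6 to 3.5 mm towards -x, at a few newtons, until it bears on a hidden cork saddle of unknown wear; then it is stiff. Tight depth of the key: tip 21 to 47 mm below the rim.
- key: Dark steel gib key, 60 g, 64 mm long, 12 mm wide (y), standing, at most 3 degrees askew, in the stand's slot. Origin: middle of its tip (lower end), z up. Flat face at x = -2.5 mm; tapered face at x = 2.5 mm at the tip, +1 mm per 8 mm of height; head z = 50 to 64, x = -2.5 to 14.5, y = -6 to 6 mm: grip it across y. In the keyway its x must point as the jig's x. Flanks oiled; it stays where driven.
- key_head (a point): Point on the top face of the key's head, above the key's body (x = 3.5, z = 64 mm in the key's frame): where to tap. Once the housing bears on the saddle the push needed on the head rises by 10 to 25 N for each mm driven.
- bar: Brass tapping bar, a round bar 20 mm in diameter, 100 mm long, 260 g, standing upright in the hole of the stand, 64 mm of it showing. Origin: centre of its lower end, z up along it; tap with the lower end. Held by the hand it weighs 2.6 N.
- stand: Dark hardwood stand, fixed, 120 (x) x 70 (y) x 45 mm high. Origin: centre of the underside. The key's slot is 30 mm along its +x, the bar's hole 30 mm along its -x; both are 36 mm deep (floor 9 mm above the bench). As found the key's axes are parallel to the stand's.
- bar_hole (a point): Centre of the mouth of the bar's hole, 24.5 mm in diameter, 36 mm deep, in the top of the stand 45 mm above the bench.
- terminal_cup: Red round terminal cup with two binding posts, 58 mm in diameter, 39 mm high, loose on the bench; not to be moved. Origin: centre of the underside.
- bracket: Small steel angle bracket, 56 x 30 mm foot and 40 mm high, loose on the bench; not to be moved. Origin: centre of the underside.
- cork_puck: Round cork isolation puck, 56 mm in diameter, 14 mm high, loose on the bench; not to be moved. Origin: centre of the underside.
Things that resemble listed ones, but are neither listed nor needed, are in the scene too. What is meant by the jig is not orange, and is the larger of those in its own colour.

How it is judged:
By the outcome, as a careful person would: the job done as asked, in the order asked, and still so for the second after the job is handed in, with the robot touching nothing.
It also fails if it takes over 61 s, if anything falls off the work surface, if the arm or the gripper's body presses on something with over 40 N, if the wrist force passes 120 N, or if a joint passes its speed limit or range.

## Working session

There is one attempt and no reset: what is moved stays moved. The work goes in short steps, Python scripts to look and compute and a tool call to move; the robot and the scene stay as the last step left them, time stands still between calls to the robot, and variables do not carry over. Pictures are saved under pics/ and viewed, about 8 in all and at most 12, crops included, and the job is handed in when it is done.

Besides the shell and the picture viewer there is one more tool, called after "Call:" by a JSON object that holds its "api" and its "payload". step_arm: Moves the arm, as the interface text tells. Its arguments: {"type":"object","properties":{"rows":{"type":"array","items":{"type":"array"}},"force":{"type":"number"}},"required":["rows"]}

```bash
mkdir -p pics; ls; cat > h.py <<'E'
import numpy as np, cv2
from rig import bot
np.set_printoptions(precision=4,suppress=True)
def rot(a):
    a=np.array(a,float)
    if a.shape==(3,3): return a
    from scipy.spatial.transform import Rotation as R
    return R.from_quat(a).as_matrix()
def toW(im,c): return np.array(im["position"])+rot(im["attitude"])@np.array(c)
def proj(im,P):
    p=rot(im["attitude"]).T@(np.array(P,float)-im["position"]); q=np.array(im["camera_matrix"])@np.array([p[0],-p[1],-p[2]]); return q[:2]/q[2]
def ray(im,uv):
    d=np.linalg.inv(im["camera_matrix"])@np.array([uv[0],uv[1],1.]); d=rot(im["attitude"])@np.array([d[0],-d[1],-d[2]]); return np.array(im["position"]),d/np.linalg.norm(d)
def atz(im,uv,z):
    o,d=ray(im,uv); return o+d*(z-o[2])/d[2]
def tri(im1,u1,im2,u2):
    o1,d1=ray(im1,u1);o2,d2=ray(im2,u2)
    s=np.linalg.lstsq(np.c_[d1,-d2],o2-o1,rcond=None)[0]
    a=o1+d1*s[0];b=o2+d2*s[1]; return (a+b)/2,np.linalg.norm(a-b)
E
python3 - <<'E'
from h import *
s=bot.sense()
for k,v in s.items(): print(k,np.array(v))
out=[]
for n in ("side","top"):
    im=bot.get_image(n); out.append(im["color"])
    print(n,{k:(np.array(v) if k!="color" else 0) for k,v in im.items()})
    cv2.imwrite(f"pics/{n}0.png",im["color"])
    for t in "jig keyway housing key key_head bar stand bar_hole terminal_cup bracket cork_puck".split():
        for r in bot.place_of(im,t)[:3]:
            w=toW(im,r["centre"]); print(t,round(r["confidence"],2),w,proj(im,w).round())
E
```

```text
pics
time_s 0.0
joint_pos [-1.2354  0.3537  1.6342  0.      1.1552 -0.0024]
joint_vel [-0.0001 -0.0014 -0.0006 -0.0004 -0.0038  0.0006]
joint_torque [  0.0012 -60.5257 -34.2069   0.0003   0.0094   0.    ]
eef_pos [ 0.207  -0.5892  0.2305]
tcp_rot [[ 0.3314 -0.0004  0.9435]
 [-0.9435  0.0013  0.3314]
 [-0.0014 -1.      0.    ]]
force [ 0.5409 -0.6282  0.3228]
torque [-0.0136 -0.0403 -0.0085]
grip_width 0.08542597400816651
side {'color': 0, 'camera_matrix': array([[426.941 ,   0.    , 281.1227],
       [  0.    , 426.941 , 207.9631],
       [  0.    ,   0.    ,   1.    ]]), 'position': array([ 0.2466, -0.5564,  0.5394]), 'attitude': array([[ 0.8855,  0.2628, -0.3833],
       [-0.4643,  0.4657, -0.7534],
       [-0.0195,  0.845 ,  0.5343]]), 'shot': array(1)}
jig 0.85 [ 0.4042  0.1756 -0.003 ] [191. 244.]
jig 0.8 [ 0.5535  0.4008 -0.003 ] [220. 182.]
jig 0.71 [0.5617 0.1854 0.0004] [257. 220.]
keyway 0.95 [0.4181 0.169  0.0399] [196. 227.]
keyway 0.89 [0.5935 0.1877 0.0597] [268. 193.]
keyway 0.79 [0.5767 0.39   0.0624] [227. 159.]
housing 0.86 [0.5718 0.1863 0.0106] [261. 215.]
key_hea
[... 1064 characters left out ...]
yway 0.4 [ 0.5534 -0.1701  0.0026] [412. 229.]
housing 0.7 [0.5678 0.182  0.0131] [245. 221.]
key 0.74 [ 0.5937 -0.1692  0.0727] [421. 206.]
key 0.68 [ 0.5893 -0.1697  0.0111] [412. 211.]
key_head 0.6 [ 0.589  -0.167   0.0735] [421. 208.]
bar 0.61 [ 0.5282 -0.1665  0.0065] [411. 241.]
stand 0.71 [ 0.5557 -0.1718  0.0038] [413. 228.]
bar_hole 0.62 [ 0.5266 -0.169   0.0447] [418. 241.]
bar_hole 0.31 [0.5716 0.0127 0.0048] [326. 220.]
terminal_cup 0.71 [ 0.7485  0.1839 -0.0005] [246. 139.]
terminal_cup 0.67 [0.5642 0.1875 0.0021] [243. 223.]
terminal_cup 0.4 [ 0.5251 -0.1741  0.0435] [421. 241.]
bracket 0.65 [ 0.7666 -0.1508  0.0021] [400. 131.]
cork_puck 0.73 [0.5731 0.0139 0.004 ] [325. 219.]
```

View pics/side0.png

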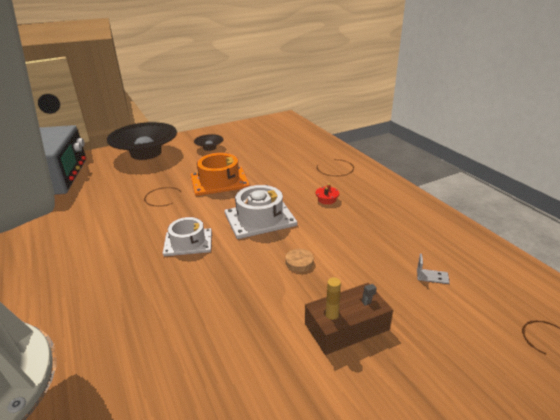

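View pics/top0.png

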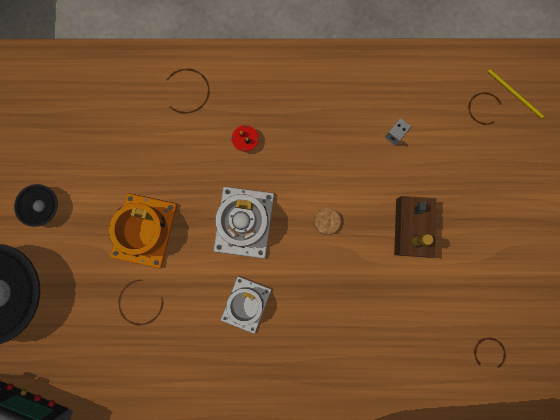

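The jig is the larger silver one: top (243,221), side (259,205), with the housing in it. The look-alikes are the orange jig at top (147,229) and the small silver one at top (245,304). The stand is at top (415,228), with the key head at (422,207) and the bar at (427,239). Next is one close crop to check this.

```bash
python3 - <<'E'
from h import *
t=bot.get_image("top");s=bot.get_image("side")
def crop(im,c,w,W=400,H=300):
    h=w*H//W; x,y=c[0]-w//2,c[1]-h//2; return cv2.resize(im["color"][y:y+h,x:x+w],(W,H),interpolation=cv2.INTER_CUBIC)
cv2.imwrite("pics/c1.png",np.vstack([np.hstack([crop(t,(244,222),100),crop(t,(418,227),100)]),np.hstack([crop(s,(260,210),100),crop(s,(348,312),120)])]))
for im in (t,s):
  for n in ("key","bar","housing","key_head","keyway","bar_hole","stand","jig"):
    for f in ("place_of","boxes_of"):
      for r in getattr(bot,f)(im,n)[:2]:
        if r["confidence"]>.5:
            w=toW(im,r["centre"]);print(f,n,round(r["confidence"],2),w,proj(im,w).round(1))
E
```

```text
place_of key 0.65 [0.5656 0.1839 0.009 ] [244.7 222.3]
boxes_of bar 0.77 [ 0.5264 -0.1637  0.0991] [424.3 239.7]
place_of housing 0.85 [0.5645 0.1835 0.0119] [244.7 222.7]
boxes_of housing 0.75 [0.5605 0.1801 0.0624] [243.9 222.7]
place_of key_head 0.56 [0.5663 0.1862 0.0108] [243.5 221.9]
place_of key_head 0.53 [ 0.5946 -0.1715  0.0713] [422.3 205.5]
boxes_of key_head 0.51 [ 0.5886 -0.1671  0.0689] [419.8 208.7]
place_of keyway 0.94 [0.5895 0.1847 0.0652] [241.7 207.9]
place_of keyway 0.61 [0.5737 0.3922 0.0593] [138.2 215.9]
boxes_of keyway 0.98 [0.5651 0.1817 0.0133] [245.5 222.4]
boxes_of keyway 0.82 [0.3921 0.1791 0.0097] [245.8 306.3]
boxes_of bar_hole 0.78 [ 0.5573 -0.1617  0.0426] [413.6 225.5]
place_of stand 0.56 [ 0.5566 -0.1699  0.0016] [411.7 227.2]
boxes_of stand 0.68 [ 0.558  -0.1594  0.0498] [413.5 224.9]
place_of jig 0.97 [ 0.5475  0.3966 -0.0014] [145.5 230.8]
place_of jig 0.9 [ 0.5646  0.1846 -0.0013] [244.8 223.1]
boxes_of jig 0.92 [0.5639 0.1818 0.0111] [245.5 223. ]
boxes_of jig 0.71 [0.3934 0.1771 0.0104] [246.7 305.7]
boxes_of key 0.62 [ 0.589  -0.1694  0.0609]
[... 373 characters left out ...]
place_of keyway 0.81 [0.5967 0.1811 0.0635] [270.6 192.9]
place_of keyway 0.77 [0.4155 0.1744 0.0416] [193.9 225.4]
boxes_of keyway 0.92 [0.5531 0.1513 0.0323] [259.2 216.5]
boxes_of keyway 0.86 [0.3988 0.1576 0.0211] [189.8 240. ]
place_of bar_hole 0.74 [ 0.5251 -0.169   0.0419] [330.2 315.1]
boxes_of bar_hole 0.75 [ 0.5457 -0.1882  0.0438] [348.4 317.6]
place_of stand 0.59 [ 0.5553 -0.1688 -0.0017] [344.5 327.3]
boxes_of stand 0.62 [ 0.5453 -0.1909  0.0454] [349.3 318.1]
place_of jig 0.93 [0.5666 0.1871 0.0004] [258.5 219. ]
place_of jig 0.73 [ 0.4047  0.1787 -0.0009] [190.9 242.3]
boxes_of jig 0.92 [0.5497 0.1515 0.0288] [257.8 218.2]
boxes_of jig 0.81 [0.5487 0.3666 0.0325] [221.5 176. ]
```

View pics/c1.png

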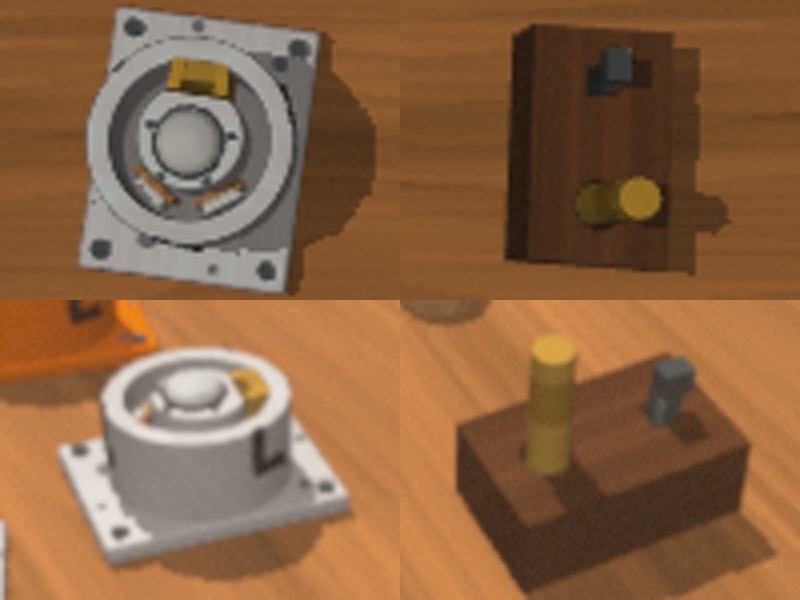

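Crop confirms it: the silver jig's keyway brass is at top px (244,204), +x up the image and tilted right. In the stand, the key head is at top px (422,206) and the bar's top at (428,239). Next I fit the outline models in both views.

```bash
cat > fit.py <<'E'
from h import *
from scipy.optimize import minimize
S=4
def box(cx,cy,cz0,dx,dy,dz): return np.array([[cx+a*dx/2,cy+b*dy/2,cz0+c*dz] for a in(-1,1) for b in(-1,1) for c in(0,1)])
def cyl(cx,cy,z0,z1,r): t=np.linspace(0,2*np.pi,48); return np.vstack([np.c_[cx+r*np.cos(t),cy+r*np.sin(t),0*t+z] for z in(z0,z1)])
JIG=[box(0,0,0,.14,.11,.012),cyl(0,0,.012,.062,.052)]
STAND=[box(0,0,0,.12,.07,.045),cyl(-.03,0,.045,.109,.01),box(.0325,0,.045,.010,.012,.014),box(.036,0,.059,.017,.012,.014)]
def place(P,p):
    c,s=np.cos(p[2]),np.sin(p[2]); return P@np.array([[c,s,0],[-s,c,0],[0,0,1]])+[p[0],p[1],0]
def mask(im,parts,p):
    m=np.zeros((420*S,560*S),np.uint8)
    for P in parts:
        uv=np.array([proj(im,q) for q in place(P,p)]); cv2.fillConvexPoly(m,cv2.convexHull(((uv+.5)*S*16).astype(np.int32).reshape(-1,1,2)),255,shift=4)
    return m
def seg(im,kind,c,r=55):
    hsv=cv2.cvtColor(im["color"],cv2.COLOR_BGR2HSV)
    if kind=="jig": m=hsv[...,1]<90
    else:
        b=im["color"].astype(int); m=(hsv[...,2]<SV)|(hsv[...,1]<90)
    w=np.zeros(m.shape,bool); w[c[1]-r:c[1]+r,c[0]-r:c[0]+r]=1
    m=(m&w).astype(np.uint8)*255
    n,l,st,_=cv2.connectedComponentsWithStats(m); k=1+np.argmax(st[1:,4]); m=(l==k).astype(np.uint8)*255
    cs,_=cv2.findContours(m,cv2.RETR_EXTERNAL,cv2.CHAIN_APPROX_NONE); cv2.drawContours(m,cs,-1,255,-1)
    return m
SV=75
def soft(im,parts,p): return cv2.resize(mask(im,parts,p),(560,420),interpolation=cv2.INTER_AREA).astype(float)
def fit(ims,parts,segs,p0):
    f=lambda q:sum(np.abs(soft(i,parts,q*[.01,.01,.1])-s).sum() for i,s in zip(ims,segs))/255
    q0=np.array(p0)/[.01,.01,.1]; best=None
    for k in range(2):
        r=minimize(f,q0,method="Nelder-Mead",options=dict(initial_simplex=q0+np.vstack([np.zeros(3),np.eye(3)*.6]),xatol=.005,fatol=.05)); q0=r.x
    return r.x*[.01,.01,.1],r.fun
E
python3 - <<'E'
import fit as F
from fit import *
t=bot.get_image("top");s=bot.get_image("side")
js=[seg(t,"jig",(244,222)),seg(s,"jig",(260,210),46)]
for ims,sg in(([t],js[:1]),([s],js[1:]),([t,s],js)): print("jig",*fit(ims,JIG,sg,[.566,.186,-.13]))
for im,n in((t,"t"),(s,"s")):
    m=bot.silhouettes(im,"stand"); print(n,[ (round(x["confidence"],2),int(x["region"].sum())) for x in m])
    if n=="t": ms=[m[0]["region"]*255.]
    else: ms.append(m[0]["region"]*255.)
for i,im in enumerate((t,s)):
    print("stand net",*fit([im],STAND[:1],[ms[i]],[.556,-.17,0]))
v=[im["color"][y,x] for im,x,y in((t,410,240),(t,405,222),(t,398,228),(s,330,340),(s,350,320),(t,440,230),(t,380,230),(s,390,330))];print(np.array(v))
# overlay
def ov(im,c,w,sg,parts,p):
    o=im["color"].copy()
    k=cv2.resize(o,None,fx=4,fy=4,interpolation=cv2.INTER_CUBIC)
    for m,col in((cv2.resize(sg.astype(np.uint8),None,fx=4,fy=4),(255,0,255)),(mask(im,parts,p),(0,255,0))):
        cs,_=cv2.findContours((m>127).astype(np.uint8),cv2.RETR_EXTERNAL,cv2.CHAIN_APPROX_NONE);cv2.drawContours(k,cs,-1,col,1)
    x,y=4*c[0],4*c[1];return k[y-150:y+150,x-200:x+200]
pj=fit([t,s],JIG,js,[.566,.186,-.13])[0];ps=[fit([im],STAND[:1],[ms[i]],[.556,-.17,0])[0] for i,im in enumerate((t,s))]
cv2.imwrite("pics/c2.png",np.vstack([np.hstack([ov(t,(244,222),0,js[0],JIG,pj),ov(t,(418,227),0,ms[0],STAND,ps[0])]),np.hstack([ov(s,(260,210),0,js[1],JIG,pj),ov(s,(348,312),0,ms[1],STAND,ps[1])])]))
E
```

```text
jig [ 0.5668  0.1866 -0.1317] 75.75686274509803
jig [ 0.5697  0.1868 -0.1339] 83.15294117647059
jig [ 0.5675  0.1864 -0.1277] 202.08235294117648
t [(0.88, 2129)]
s [(0.63, 3505)]
stand net [ 0.5569 -0.1692 -0.0594] 335.3921568627451
stand net [ 0.5592 -0.1687 -0.0543] 700.8274509803922
[[ 28  48  77]
 [ 28  46  71]
 [ 19  30  44]
 [ 27  46  69]
 [ 45  69 109]
 [ 32  58  87]
 [ 43  80 124]
 [ 58 102 155]]
```

View pics/c2.png

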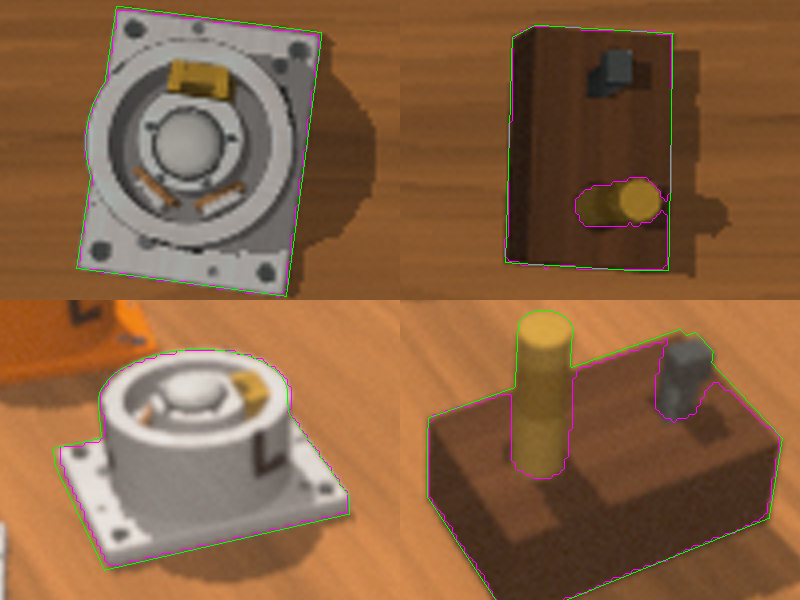

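```bash
cat > plan.py <<'E'
from h import *
from scipy.spatial.transform import Rotation as R, Slerp
def down(yaw): # tool z horizontal at yaw, y down
    c,s=np.cos(yaw),np.sin(yaw); z=np.array([c,s,0]); y=np.array([0,0,-1.]); return np.c_[np.cross(y,z),y,z]
def plan(target,yaw,n,nturn=None,start=None):
    s=bot.sense(); p=np.array(s["eef_pos"]); A=np.array(s["tcp_rot"]); B=down(yaw)
    rv=R.from_matrix(A.T@B).as_rotvec(); nt=nturn or n; d=(np.array(target)-p)/n
    print("t",round(s["time_s"],2),"pos",p,"yaw",np.arctan2(A[1,2],A[0,2]).round(4),"F",np.array(s["force"]).round(2),"w",round(s["grip_width"],4),"rv",rv)
    cur=A
    for i in range(n):
        r=rv/nt if i<nt else np.zeros(3)
        print((cur.T@d*100).round(3),r.round(4)); cur=cur@R.from_rotvec(r).as_matrix()
E
python3 - <<'E'
from plan import *
plan([.593,-.171,.15],-.057,14,4)
E
```

```text
t 3.1 pos [ 0.2071 -0.5897  0.2313] yaw 0.3378 F [-0.34  0.2   0.14] w 0.0856 rv [ 0.      0.3948 -0.0001]
[-1.908  0.581  3.592] [ 0.      0.0987 -0.    ]
[-2.252  0.581  3.386] [ 0.      0.0987 -0.    ]
[-2.575  0.581  3.148] [ 0.      0.0987 -0.    ]
[-2.873  0.581  2.879] [ 0.      0.0987 -0.    ]
[-3.143  0.581  2.581] [0. 0. 0.]
[-3.143  0.581  2.581] [0. 0. 0.]
[-3.143  0.581  2.581] [0. 0. 0.]
[-3.143  0.581  2.581] [0. 0. 0.]
[-3.143  0.581  2.581] [0. 0. 0.]
[-3.143  0.581  2.581] [0. 0. 0.]
[-3.143  0.581  2.581] [0. 0. 0.]
[-3.143  0.581  2.581] [0. 0. 0.]
[-3.143  0.581  2.581] [0. 0. 0.]
[-3.143  0.581  2.581] [0. 0. 0.]
```

Call:
{"api": "step_arm", "payload": {"rows": [[[-1.9, 0.6, 3.6], [0, 0.0987, 0], 0], [[-2.25, 0.6, 3.4], [0, 0.0987, 0], 0], [[-2.6, 0.6, 3.15], [0, 0.0987, 0], 0], [[-2.9, 0.6, 2.9], [0, 0.0987, 0], 0], [[-3.15, 0.6, 2.6], [0, 0, 0], 0], [[-3.15, 0.6, 2.6], [0, 0, 0], 0], [[-3.15, 0.6, 2.6], [0, 0, 0], 0], [[-3.15, 0.6, 2.6], [0, 0, 0], 0]], "force": 60}}

```text
time_s: 3.9
eef_pos: [0.4299, -0.3484, 0.1832]
tcp_rot: [[-0.057, 0.0, 0.998], [-0.998, -0.0, -0.057], [0.0, -1.0, 0.0]]
force: [0.1, -0.9, -0.4]
grip_width: 0.0855
```

Call:
{"api": "step_arm", "payload": {"rows": [[[-3.15, 0.6, 2.6], [0, 0, 0], 0], [[-3.15, 0.6, 2.6], [0, 0, 0], 0], [[-3.15, 0.6, 2.6], [0, 0, 0], 0], [[-3.15, 0.6, 2.6], [0, 0, 0], 0], [[-3.1, 0.6, 2.6], [0, 0, 0], 0], [[-3.1, 0.6, 2.5], [0, 0, 0], 0], [[0, 0, 0], [0, 0, 0], 0], [[0, 0, 0], [0, 0, 0], 0]]}}

```text
time_s: 4.7
eef_pos: [0.5944, -0.1702, 0.1469]
tcp_rot: [[-0.055, -0.001, 0.998], [-0.998, -0.0, -0.055], [0.0, -1.0, -0.001]]
force: [-0.6, 0.3, 0.3]
grip_width: 0.0854
```

```bash
python3 - <<'E'
from plan import *
plan([.593,-.171,.050],-.057,1)
E
```

```text
t 4.7 pos [ 0.5944 -0.1702  0.1469] yaw -0.0551 F [-0.55  0.33  0.34] w 0.0854 rv [0.0008 0.0019 0.0001]
[ 0.091  9.69  -0.126] [0.0008 0.0019 0.0001]
```

Call:
{"api": "step_arm", "payload": {"rows": [[[0.1, 3.0, -0.1], [0, 0, 0], 0], [[0, 3.0, 0], [0, 0, 0], 0], [[0, 2.5, 0], [0, 0, 0], 0], [[0, 1.0, 0], [0, 0, 0], 0], [[0, 0, 0], [0, 0, 0], 0], [[0, 0, 0], [0, 0, 0], 255], [[0, 0, 0], [0, 0, 0], 255], [[0, 0, 0], [0, 0, 0], 255]], "force": 60}}

```text
time_s: 5.5
eef_pos: [0.594, -0.1721, 0.0536]
tcp_rot: [[-0.057, 0.002, 0.998], [-0.998, -0.001, -0.057], [0.0, -1.0, 0.002]]
force: [-1.1, -0.3, 0.1]
grip_width: 0.0439
```

Call:
{"api": "step_arm", "payload": {"rows": [[[0, 0, 0], [0, 0, 0], 255], [[0, 0, 0], [0, 0, 0], 255], [[0, 0, 0], [0, 0, 0], 255], [[0, 0, 0], [0, 0, 0], 255], [[0, 0, 0], [0, 0, 0], 255], [[0, 0, 0], [0, 0, 0], 255], [[0, 0, 0], [0, 0, 0], 255], [[0, 0, 0], [0, 0, 0], 255]]}}

```text
time_s: 6.3
eef_pos: [0.5936, -0.1719, 0.0529]
tcp_rot: [[-0.057, 0.001, 0.998], [-0.998, -0.0, -0.057], [0.0, -1.0, 0.001]]
force: [-1.9, 0.1, 6.4]
grip_width: 0.0104
```

Call:
{"api": "step_arm", "payload": {"rows": [[[0, -1.0, 0], [0, 0, 0], 255], [[0, -2.5, 0], [0, 0, 0], 255], [[0, -3.5, 0], [0, 0, 0], 255], [[0, -3.0, 0], [0, 0, 0], 255], [[-2.5, -0.5, 0], [0, 0, 0], 255], [[-4.0, 0, 0], [0, 0, 0], 255], [[-4.5, 0, 0.3], [0, 0.025, 0], 255], [[-4.5, 0, 0.3], [0, 0.025, 0], 255]]}}

```text
time_s: 7.1
eef_pos: [0.609, -0.0163, 0.158]
tcp_rot: [[-0.109, 0.0, 0.994], [-0.994, 0.0, -0.109], [-0.0, -1.0, 0.0]]
force: [-0.2, 0.7, -0.6]
grip_width: 0.0106
```

```bash
python3 - <<'E'
from plan import *
plan([.597,.183,.155],-.132,6,1)
E
```

```text
t 7.1 pos [ 0.609  -0.0163  0.158 ] yaw -0.1089 F [-0.24  0.66 -0.6 ] w 0.0106 rv [-0.0003  0.0231 -0.    ]
[-3.28   0.049 -0.559] [-0.0003  0.0231 -0.    ]
[-3.266  0.049 -0.635] [0. 0. 0.]
[-3.266  0.049 -0.635] [0. 0. 0.]
[-3.266  0.049 -0.635] [0. 0. 0.]
[-3.266  0.049 -0.635] [0. 0. 0.]
[-3.266  0.049 -0.635] [0. 0. 0.]
```

Call:
{"api": "step_arm", "payload": {"rows": [[[-3.28, 0, -0.45], [0, 0.023, 0], 255], [[-3.3, 0, -0.6], [0, 0, 0], 255], [[-3.3, 0, -0.6], [0, 0, 0], 255], [[-3.25, 0.5, -0.6], [0, 0, 0], 255], [[-3.25, 1.0, -0.6], [0, 0, 0], 255], [[-3.25, 1.5, -0.6], [0, 0, 0], 255], [[0, 0, 0], [0, 0, 0], 255], [[0, 0, 0], [0, 0, 0], 255]]}}

```text
time_s: 7.9
eef_pos: [0.5992, 0.182, 0.1272]
tcp_rot: [[-0.128, -0.001, 0.992], [-0.992, -0.0, -0.128], [0.001, -1.0, -0.001]]
force: [-0.4, 0.2, -0.3]
grip_width: 0.0107
```

```bash
python3 - <<'E'
from plan import *
import pickle
plan([.599,.1826,.125],-.132,1)
s=bot.get_image("side");t=bot.get_image("top");st=bot.sense()
pickle.dump((s,t,{k:st[k] for k in("eef_pos","tcp_rot")}),open("hov.pkl","wb"))
def crop(im,c,w,W=400,H=600):
    h=w*H//W; x,y=c[0]-w//2,c[1]-h//2; return cv2.resize(im["color"][y:y+h,x:x+w],(W,H),interpolation=cv2.INTER_CUBIC)
cv2.imwrite("pics/d1.png",np.hstack([crop(s,(268,170),80),crop(t,(244,205),80)]))
A=np.array(st["tcp_rot"]);p=np.array(st["eef_pos"])
print("predicted tip px side",proj(s,p+A@[0,.044,-.0056]),"origin crop side (228,110) top (204,145) x5")
E
```

```text
t 7.9 pos [0.5992 0.182  0.1272] yaw -0.1282 F [-0.44  0.18 -0.27] w 0.0107 rv [0.0008 0.0038 0.0006]
[-0.056  0.218 -0.026] [0.0008 0.0038 0.0006]
predicted tip px side [269.2448 185.041 ] origin crop side (228,110) top (204,145) x5
```

View pics/d1.png

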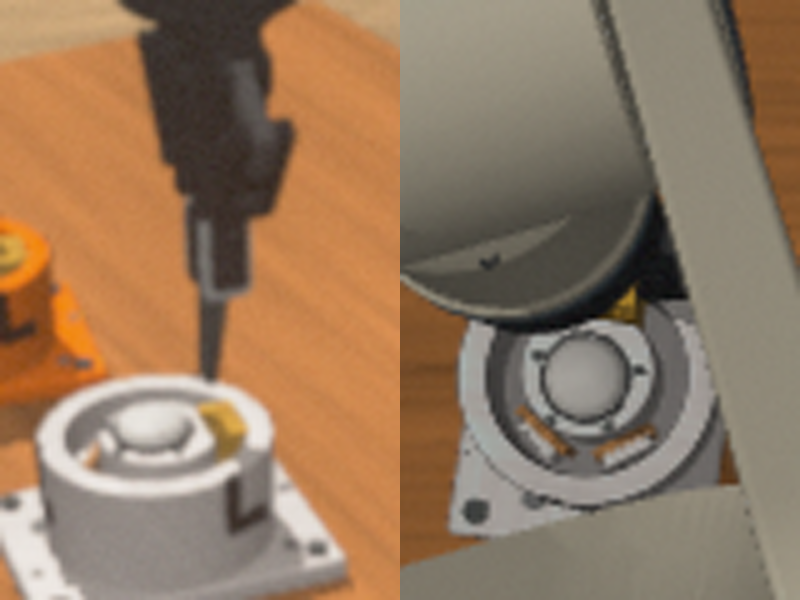

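```bash
cat > keyfit.py <<'E'
from plan import *
from scipy.optimize import minimize
S=8
def keyparts():
    b=[[x,y,z] for z in(0,.05) for x in(-.0025,.0025+z/8) for y in(-.006,.006)]
    return np.array(b)
def soft(im,P,win):
    x0,x1,y0,y1=win; m=np.zeros(((y1-y0)*S,(x1-x0)*S),np.uint8)
    uv=np.array([proj(im,q) for q in P])-[x0,y0]
    cv2.fillConvexPoly(m,cv2.convexHull(((uv+.5)*S*16).astype(np.int32).reshape(-1,1,2)),255,shift=4)
    return cv2.resize(m,(x1-x0,y1-y0),interpolation=cv2.INTER_AREA)/255.
def keyW(st,q): # q: u along tool z (mm), h along tool y (mm), tilt about key y (rad)
    A=np.array(st["tcp_rot"]);p=np.array(st["eef_pos"])
    K=np.c_[A[:,2],-A[:,0],-A[:,1]] # key x,y,z
    o=p+A@[0,q[1]/1000,q[0]/1000]
    pivot=np.array([0,0,.055]); Rk=R.from_rotvec([0,q[2],0]).as_matrix()
    return lambda X:o+((X-pivot)@Rk.T+pivot)@K.T
if __name__=="__main__":
    import pickle
    s,t,st=pickle.load(open("hov.pkl","rb"))
    win=(258,282,172,190)
    V=s["color"].max(2).astype(float)[win[2]:win[3],win[0]:win[1]]
    print(V[::2,4:20].astype(int))
    al=np.clip((165-V)/(165-75),0,1)
    f=lambda q:((soft(s,keyW(st,[q[0],q[1],q[2]/50])(keyparts()),win)-al)**2).sum()
    for q0 in([-5.6,44,0],[-4,45,1],[-7,46,-1]):
        q0=np.array(q0,float); r=minimize(f,q0,method="Nelder-Mead",options=dict(initial_simplex=q0+np.vstack([np.zeros(3),np.eye(3)*1.5]),xatol=.01,fatol=1e-3)); print(r.x*[1,1,1/50],r.fun)
    q=r.x*[1,1,1/50]; tip=keyW(st,q)(np.zeros((1,3)))[0]; print("tip side-cam coords",tip)
    for j in([.5697,.1868,-.1339],[.5683,.1867,-.132]):
        c,n=np.cos(j[2]),np.sin(j[2]); d=tip-[j[0]+.026*c,j[1]+.026*n,.062]; print("tip-keyway in jig axes mm",1000*np.array([d[0]*c+d[1]*n,-d[0]*n+d[1]*c,d[2]]))
E
python3 keyfit.py
```

```text
[[202 204 208 205 195 158  84  75  69  75  97 157 203 205 205 204]
 [198 202 205 202 201 164  89  77  75  77 108 166 199 206 207 206]
 [192 193 198 200 197 164  89  77  73  80 126 179 199 202 202 207]
 [195 197 193 195 190 156  89  75  73  86 146 195 204 205 202 199]
 [198 198 196 199 191 158  90  74  71  95 156 203 206 203 205 203]
 [198 197 193 197 193 162  96  77  78 112 175 204 212 211 208 205]
 [211 207 205 196 182 154 110  74  80 126 176 194 204 205 206 206]
 [229 229 230 228 224 216 197 155 149 182 211 202 200 199 201 204]
 [157 157 161 173 184 191 201 212 220 230 233 233 231 227 219 213]]
[-4.8351 40.6271  0.0117] 4.364183860908198
[-3.8097 40.8511  0.0394] 3.9153718655218075
[-3.734  40.2828  0.0403] 3.965378273313682
tip side-cam coords [0.594  0.1817 0.0876]
tip-keyway in jig axes mm [-1.2657 -1.8258 25.5647]
tip-keyway in jig axes mm [ 0.1054 -1.5894 25.5647]
```

```bash
cat > k2.py <<'E'
from keyfit import *
import pickle
s,t,st=pickle.load(open("hov.pkl","rb"))
win=(258,282,172,186)
V=s["color"].max(2).astype(float)[win[2]:win[3],win[0]:win[1]]
al=np.clip((200-V)/(200-76),0,1)
for h in(None,):
  for bx in (0,1.3):
    s2=dict(s);s2["position"]=np.array(s["position"])+[-bx/1000,0,0]
    f=lambda q:((soft(s2,keyW(st,[q[0],44,q[1]/50])(keyparts()),win)-al)**2).sum()
    q0=np.array([-5.,0]); r=minimize(f,q0,method="Nelder-Mead",options=dict(initial_simplex=q0+np.vstack([np.zeros(2),np.eye(2)*1.5]),xatol=.01,fatol=1e-3)); print(bx,r.x*[1,1/50],r.fun,"tilt0:",[(u,round(f([u,0]),2)) for u in(-6,-5.5,-5,-4.5,-4)])
    tip=keyW(st,[r.x[0],44,r.x[1]/50])(np.zeros((1,3)))[0]
    print("key x axis pt at tip / at rim+50:",tip)
    c,n=np.cos(-.132),np.sin(-.132); jx=.5697-bx/1000
    d=tip-[jx+.026*c,.1868+.026*n,.062]; print("tip-keyway jig axes",1000*np.array([d[0]*c+d[1]*n,-d[0]*n+d[1]*c,d[2]]))
E
python3 k2.py
```

```text
0 [-4.4935  0.0274] 2.095342227095078 tilt0: [(-6, np.float64(3.37)), (-5.5, np.float64(2.43)), (-5, np.float64(3.04)), (-4.5, np.float64(4.97)), (-4, np.float64(7.82))]
key x axis pt at tip / at rim+50: [0.5939 0.1817 0.0838]
tip-keyway jig axes [-1.3134 -1.8733 21.8233]
1.3 [-5.7434  0.0263] 2.091862672085218 tilt0: [(-6, np.float64(3.81)), (-5.5, np.float64(6.12)), (-5, np.float64(9.4)), (-4.5, np.float64(14.03)), (-4, np.float64(19.41))]
key x axis pt at tip / at rim+50: [0.5927 0.1818 0.0838]
tip-keyway jig axes [-1.2195 -1.7043 21.8214]
```

Call:
{"api": "step_arm", "payload": {"rows": [[[-0.13, 0.2, 0], [0.013, 0.004, 0], 255], [[0, 0.5, 0], [0, 0, 0], 255], [[0, 0.5, 0], [0, 0, 0], 255], [[0, 0.4, 0], [0, 0, 0], 255], [[0, 0.3, 0], [0, 0, 0], 255], [[0, 0.1, 0], [0, 0, 0], 255], [[0, 0.1, 0], [0, 0, 0], 255], [[0, 0, 0], [0, 0, 0], 255]]}}

```text
time_s: 8.8
eef_pos: [0.6001, 0.1828, 0.1062]
tcp_rot: [[-0.134, 0.013, 0.991], [-0.991, -0.002, -0.134], [-0.0, -1.0, 0.013]]
force: [0.4, -0.7, -0.7]
grip_width: 0.0105
```

```bash
python3 - <<'E'
from plan import *
import pickle
plan([.599,.1826,.125],-.132,1)
s=bot.get_image("side");st=bot.sense()
pickle.dump((s,None,{k:st[k] for k in("eef_pos","tcp_rot")}),open("hov2.pkl","wb"))
c=(270,190);k=cv2.resize(s["color"][160:220,230:310],(800,600),interpolation=cv2.INTER_CUBIC)
cv2.imwrite("pics/d2.png",k)
E
```

```text
t 8.8 pos [0.6001 0.1828 0.1062] yaw -0.134 F [ 0.4  -0.66 -0.75] w 0.0105 rv [-0.0129 -0.002   0.    ]
[ 0.039 -1.88  -0.079] [-0.0129 -0.002   0.    ]
```

View pics/d2.png

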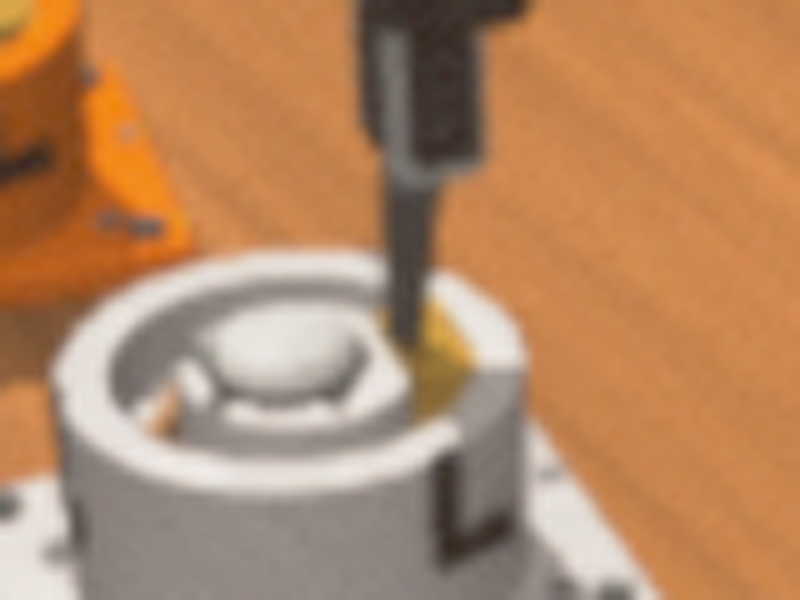

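Tip at side px (270.5,194.5), just above the brass of the keyway (about 273,196) and beside the housing's flat edge. Descending gently and watching the force.

Call:
{"api": "step_arm", "payload": {"rows": [[[0, 0.1, 0], [0, 0, 0], 255], [[0, 0.1, 0], [0, 0, 0], 255], [[0, 0.1, 0], [0, 0, 0], 255], [[0, 0.1, 0], [0, 0, 0], 255], [[0, 0.05, 0], [0, 0, 0], 255], [[0, 0.05, 0], [0, 0, 0], 255], [[0, 0, 0], [0, 0, 0], 255], [[0, 0, 0], [0, 0, 0], 255]]}}

```text
time_s: 9.65
eef_pos: [0.6001, 0.1828, 0.1012]
tcp_rot: [[-0.134, 0.013, 0.991], [-0.991, -0.002, -0.134], [0.0, -1.0, 0.013]]
force: [-0.7, 0.3, -0.2]
grip_width: 0.0103
```

Call:
{"api": "step_arm", "payload": {"rows": [[[0, 0.1, 0], [0, 0, 0], 255], [[0, 0.1, 0], [0, 0, 0], 255], [[0, 0.1, 0], [0, 0, 0], 255], [[0, 0.1, 0], [0, 0, 0], 255], [[0, 0.05, 0], [0, 0, 0], 255], [[0, 0.05, 0], [0, 0, 0], 255], [[0, 0, 0], [0, 0, 0], 255], [[0, 0, 0], [0, 0, 0], 255]]}}

```text
time_s: 10.45
eef_pos: [0.5998, 0.1828, 0.0961]
tcp_rot: [[-0.134, 0.012, 0.991], [-0.991, -0.002, -0.134], [0.0, -1.0, 0.012]]
force: [-2.5, 0.0, -1.1]
grip_width: 0.0104
```

Call:
{"api": "step_arm", "payload": {"rows": [[[0, 0, -0.03], [0, 0, 0], 255], [[0, 0.05, -0.03], [0, 0, 0], 255], [[0, 0.1, 0], [0, 0, 0], 255], [[0, 0.1, 0], [0, 0, 0], 255], [[0, 0.05, 0], [0, 0, 0], 255], [[0, 0, 0], [0, 0, 0], 255], [[0, 0, 0], [0, 0, 0], 255], [[0, 0, 0], [0, 0, 0], 255]]}}

```text
time_s: 11.25
eef_pos: [0.5995, 0.1829, 0.0932]
tcp_rot: [[-0.134, 0.013, 0.991], [-0.991, -0.002, -0.134], [0.0, -1.0, 0.013]]
force: [-4.4, 1.0, -0.2]
grip_width: 0.0108
```

Call:
{"api": "step_arm", "payload": {"rows": [[[0, 0, -0.04], [0, 0, 0], 255], [[0, 0, -0.04], [0, 0, 0], 255], [[0, 0, 0], [0, 0, 0], 255], [[0, 0.05, 0], [0, 0, 0], 255], [[0, 0.05, 0], [0, 0, 0], 255], [[0, 0, 0], [0, 0, 0], 255], [[0, 0, 0], [0, 0, 0], 255], [[0, 0, 0], [0, 0, 0], 255]]}}

```text
time_s: 12.05
eef_pos: [0.5991, 0.1831, 0.0924]
tcp_rot: [[-0.134, 0.013, 0.991], [-0.991, -0.002, -0.134], [-0.0, -1.0, 0.014]]
force: [-2.1, 0.1, 1.7]
grip_width: 0.0106
```

```bash
python3 - <<'E'
from plan import *
plan([.599,.1826,.09],-.132,1)
s=bot.get_image("side")
k=cv2.resize(s["color"][160:220,230:310],(800,600),interpolation=cv2.INTER_CUBIC)
cv2.imwrite("pics/d3.png",k)
E
```

```text
t 12.05 pos [0.5991 0.1831 0.0924] yaw -0.134 F [-2.11  0.13  1.74] w 0.0106 rv [-0.0135 -0.002  -0.0002]
[ 0.047  0.242 -0.008] [-0.0135 -0.002  -0.0002]
```

View pics/d3.png

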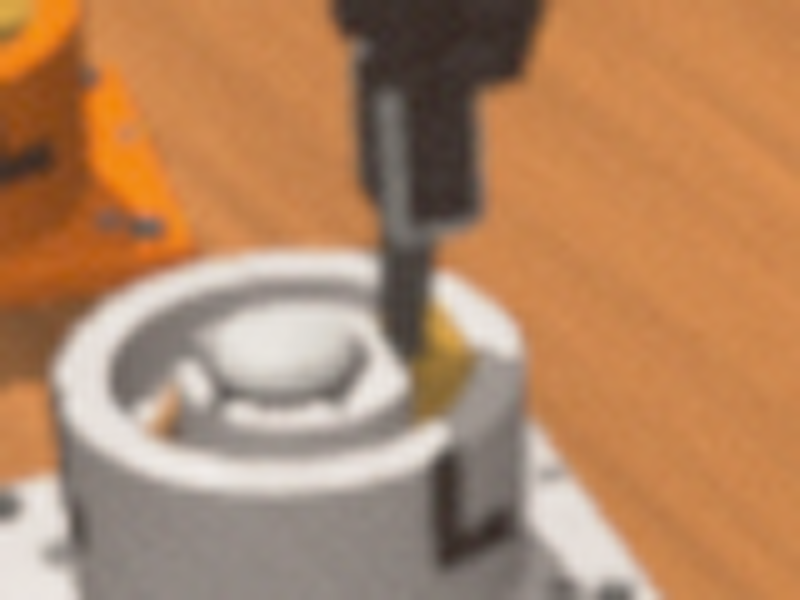

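Call:
{"api": "step_arm", "payload": {"rows": [[[0, 0, 0], [0, 0, 0], 120], [[0, 0, 0], [0, 0, 0], 0], [[0, 0, 0], [0, 0, 0], 0], [[0, 0, 0], [0, 0, 0], 0], [[0, -0.5, 0], [0, 0, 0], 0], [[0, -1.5, 0], [0, 0, 0], 0], [[0, -4.0, 0], [-0.013, 0, 0], 0], [[0, -3.5, 0], [0, 0, 0], 0]]}}

```text
time_s: 12.9
eef_pos: [0.5982, 0.1831, 0.1895]
tcp_rot: [[-0.134, -0.0, 0.991], [-0.991, 0.0, -0.134], [-0.0, -1.0, -0.0]]
force: [1.2, 1.0, -0.3]
grip_width: 0.0856
```

```bash
python3 - <<'E'
from plan import *
plan([.528,-.1673,.165],-.057,10,3)
E
```

```text
t 12.9 pos [0.5982 0.1831 0.1895] yaw -0.1339 F [ 1.24  1.   -0.31] w 0.0856 rv [ 0.0001 -0.0769 -0.0002]
[ 3.567  0.245 -0.228] [ 0.     -0.0256 -0.0001]
[ 3.56   0.245 -0.319] [ 0.     -0.0256 -0.0001]
[ 3.55   0.245 -0.41 ] [ 0.     -0.0256 -0.0001]
[ 3.538  0.245 -0.501] [0. 0. 0.]
[ 3.538  0.245 -0.501] [0. 0. 0.]
[ 3.538  0.245 -0.501] [0. 0. 0.]
[ 3.538  0.245 -0.501] [0. 0. 0.]
[ 3.538  0.245 -0.501] [0. 0. 0.]
[ 3.538  0.245 -0.501] [0. 0. 0.]
[ 3.538  0.245 -0.501] [0. 0. 0.]
```

Call:
{"api": "step_arm", "payload": {"rows": [[[3.57, 0.25, -0.23], [0, -0.0256, 0], 0], [[3.56, 0.25, -0.32], [0, -0.0256, 0], 0], [[3.55, 0.25, -0.41], [0, -0.0256, 0], 0], [[3.54, 0.25, -0.5], [0, 0, 0], 0], [[3.54, 0.25, -0.5], [0, 0, 0], 0], [[3.54, 0.25, -0.5], [0, 0, 0], 0], [[3.54, 0.25, -0.5], [0, 0, 0], 0], [[3.54, 0.25, -0.5], [0, 0, 0], 0]]}}

```text
time_s: 13.7
eef_pos: [0.5419, -0.0988, 0.1686]
tcp_rot: [[-0.057, 0.002, 0.998], [-0.998, -0.0, -0.057], [0.0, -1.0, 0.002]]
force: [0.3, -0.2, -0.4]
grip_width: 0.0855
```

Call:
{"api": "step_arm", "payload": {"rows": [[[3.54, 0.25, -0.5], [0, 0, 0], 0], [[3.54, 0.25, -0.5], [0, 0, 0], 0], [[0, 1, 0], [0, 0, 0], 0], [[0, 1.5, 0], [0, 0, 0], 0], [[0, 1.0, 0], [0, 0, 0], 0], [[0, 0, 0], [0, 0, 0], 0], [[0, 0, 0], [0, 0, 0], 0], [[0, 0, 0], [0, 0, 0], 0]]}}

```text
time_s: 14.5
eef_pos: [0.5284, -0.1671, 0.1279]
tcp_rot: [[-0.056, 0.001, 0.998], [-0.998, -0.0, -0.056], [0.0, -1.0, 0.001]]
force: [-0.2, -0.3, 0.2]
grip_width: 0.0852
```

```bash
python3 - <<'E'
from plan import *
import pickle
plan([.528,-.1673,.066],-.057,1)
t=bot.get_image("top");s=bot.get_image("side"); pickle.dump((t,s),open("k3.pkl","wb"))
def crop(im,c,w,W=400,H=600):
    h=w*H//W; x,y=c[0]-w//2,c[1]-h//2; return cv2.resize(im["color"][y:y+h,x:x+w],(W,H),interpolation=cv2.INTER_CUBIC)
cv2.imwrite("pics/d4.png",np.hstack([crop(s,(268,185),60),crop(t,(244,215),60)]))
E
```

```text
t 14.5 pos [ 0.5284 -0.1671  0.1279] yaw -0.0565 F [-0.21 -0.31  0.17] w 0.0852 rv [-0.0009  0.0005  0.0002]
[ 0.017  6.194 -0.049] [-0.0009  0.0005  0.0002]
```

View pics/d4.png

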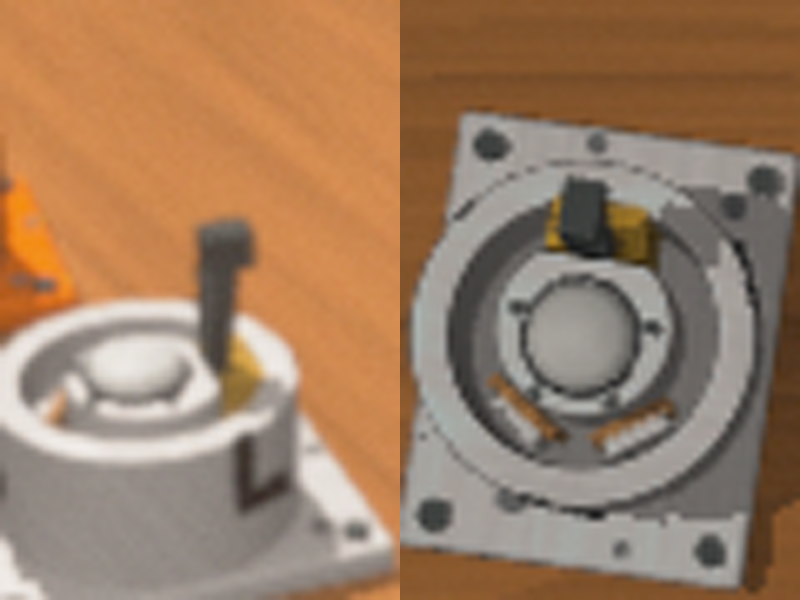

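Key stands upright in the keyway: side px (300.. crop 220,290), top head at crop (585,213). Now the bar.

Call:
{"api": "step_arm", "payload": {"rows": [[[0, 2.0, -0.05], [0, 0, 0], 0], [[0, 2.5, 0], [0, 0, 0], 0], [[0, 1.5, 0], [0, 0, 0], 0], [[0, 0.2, 0], [0, 0, 0], 0], [[0, 0, 0], [0, 0, 0], 0], [[0, 0, 0], [0, 0, 0], 255], [[0, 0, 0], [0, 0, 0], 255], [[0, 0, 0], [0, 0, 0], 255]], "force": 100}}

```text
time_s: 15.4
eef_pos: [0.5278, -0.1676, 0.066]
tcp_rot: [[-0.057, 0.001, 0.998], [-0.998, -0.0, -0.057], [0.0, -1.0, 0.001]]
force: [0.6, -0.4, 0.5]
grip_width: 0.0439
```

Call:
{"api": "step_arm", "payload": {"rows": [[[0, 0, 0], [0, 0, 0], 255], [[0, 0, 0], [0, 0, 0], 255], [[0, 0, 0], [0, 0, 0], 255], [[0, 0, 0], [0, 0, 0], 255], [[0, 0, 0], [0, 0, 0], 255], [[0, 0, 0], [0, 0, 0], 255], [[0, 0, 0], [0, 0, 0], 255], [[0, 0, 0], [0, 0, 0], 255]]}}

```text
time_s: 16.2
eef_pos: [0.5277, -0.1674, 0.0658]
tcp_rot: [[-0.057, 0.001, 0.998], [-0.998, 0.0, -0.057], [-0.0, -1.0, 0.001]]
force: [-0.9, 2.5, 5.2]
grip_width: 0.018
```

```bash
python3 - <<'E'
from plan import *
plan([.597,.1833,.2],-.132,12,3)
import pickle
t,s=pickle.load(open("k3.pkl","rb"))
for im in(t,s):
  for f in("place_of","boxes_of"):
    for r in getattr(bot,f)(im,"key_head")[:2]: w=toW(im,r["centre"]);print(f,r["confidence"],w,proj(im,w))
E
```

```text
t 16.2 pos [ 0.5277 -0.1674  0.0658] yaw -0.0572 F [-0.89  2.46  5.2 ] w 0.018 rv [-0.0006  0.0748 -0.0001]
[-2.951 -1.118  0.41 ] [-0.0002  0.0249 -0.    ]
[-2.96  -1.118  0.336] [-0.0002  0.0249 -0.    ]
[-2.967 -1.118  0.262] [-0.0002  0.0249 -0.    ]
[-2.973 -1.118  0.188] [0. 0. 0.]
[-2.973 -1.118  0.188] [0. 0. 0.]
[-2.973 -1.118  0.188] [0. 0. 0.]
[-2.973 -1.118  0.188] [0. 0. 0.]
[-2.973 -1.118  0.188] [0. 0. 0.]
[-2.973 -1.118  0.188] [0. 0. 0.]
[-2.973 -1.118  0.188] [0. 0. 0.]
[-2.973 -1.118  0.188] [0. 0. 0.]
[-2.973 -1.118  0.188] [0. 0. 0.]
place_of 0.49 [0.5952 0.1853 0.1101] [239.0029 202.1888]
boxes_of 0.46 [0.5934 0.1848 0.1098] [239.2737 203.1977]
place_of 0.55 [0.5993 0.1843 0.1078] [270.4006 174.2718]
boxes_of 0.7 [ 0.5309 -0.1754  0.081 ] [336.8802 298.0277]
boxes_of 0.52 [0.5992 0.1801 0.09  ] [271.4831 182.3035]
```

Call:
{"api": "step_arm", "payload": {"rows": [[[0, -0.5, 0], [0, 0, 0], 255], [[0, -2.0, 0], [0, 0, 0], 255], [[0, -4.0, 0], [0, 0, 0], 255], [[0, -4.0, 0], [0, 0, 0], 255], [[-2.0, -2.9, 0.2], [0, 0, 0], 255], [[-3.5, 0, 0.4], [0, 0.025, 0], 255], [[-4, 0, 0.5], [0, 0.025, 0], 255], [[-4, 0, 0.4], [0, 0.025, 0], 255]]}}

```text
time_s: 17.2
eef_pos: [0.5529, -0.033, 0.1997]
tcp_rot: [[-0.134, 0.0, 0.991], [-0.991, -0.0, -0.134], [-0.0, -1.0, 0.0]]
force: [0.1, 0.3, -1.7]
grip_width: 0.0181
```

```bash
python3 - <<'E'
from plan import *
plan([.597,.1838,.19],-.132,6,1)
E
```

```text
t 17.2 pos [ 0.5529 -0.033   0.1997] yaw -0.1343 F [ 0.14  0.28 -1.75] w 0.0181 rv [-0.0004 -0.0023 -0.    ]
[-3.679  0.162  0.245] [-0.0004 -0.0023 -0.    ]
[-3.678  0.162  0.253] [0. 0. 0.]
[-3.678  0.162  0.253] [0. 0. 0.]
[-3.678  0.162  0.253] [0. 0. 0.]
[-3.678  0.162  0.253] [0. 0. 0.]
[-3.678  0.162  0.253] [0. 0. 0.]
```

Call:
{"api": "step_arm", "payload": {"rows": [[[-3.68, 0.16, 0.25], [0, 0, 0], 255], [[-3.68, 0.16, 0.25], [0, 0, 0], 255], [[-3.68, 0.16, 0.25], [0, 0, 0], 255], [[-3.68, 0.16, 0.25], [0, 0, 0], 255], [[-3.6, 0.16, 0.25], [0, 0, 0], 255], [[-3.4, 0.16, 0.25], [0, 0, 0], 255], [[0, 0, 0], [0, 0, 0], 255], [[0, 0, 0], [0, 0, 0], 255]]}}

```text
time_s: 18.0
eef_pos: [0.596, 0.1797, 0.1892]
tcp_rot: [[-0.13, -0.001, 0.991], [-0.991, -0.001, -0.13], [0.001, -1.0, -0.001]]
force: [-0.1, 0.0, -2.9]
grip_width: 0.0179
```

```bash
python3 - <<'E'
from plan import *
plan([.597,.1838,.17],-.132,1)
s=bot.get_image("side")
F=[];
for i in range(6): bot.get_image("side"); F.append(bot.sense()["force"])
print(np.array(F))
k=cv2.resize(s["color"][140:215,225:325],(800,600),interpolation=cv2.INTER_CUBIC)
cv2.imwrite("pics/d5.png",k)
E
```

```text
t 18.0 pos [0.596  0.1797 0.1892] yaw -0.1305 F [-0.07  0.02 -2.88] w 0.0179 rv [0.001  0.0015 0.0007]
[-0.421  1.922  0.05 ] [0.001  0.0015 0.0007]
[[ 0.1063  0.3086 -2.687 ]
 [-0.3855 -0.3503 -2.9517]
 [ 0.5081 -0.4943 -2.0009]
 [ 0.3678  0.5525 -2.3717]
 [-0.4866  0.1099 -2.6044]
 [-0.2477  0.4812 -3.2185]]
```

View pics/d5.png

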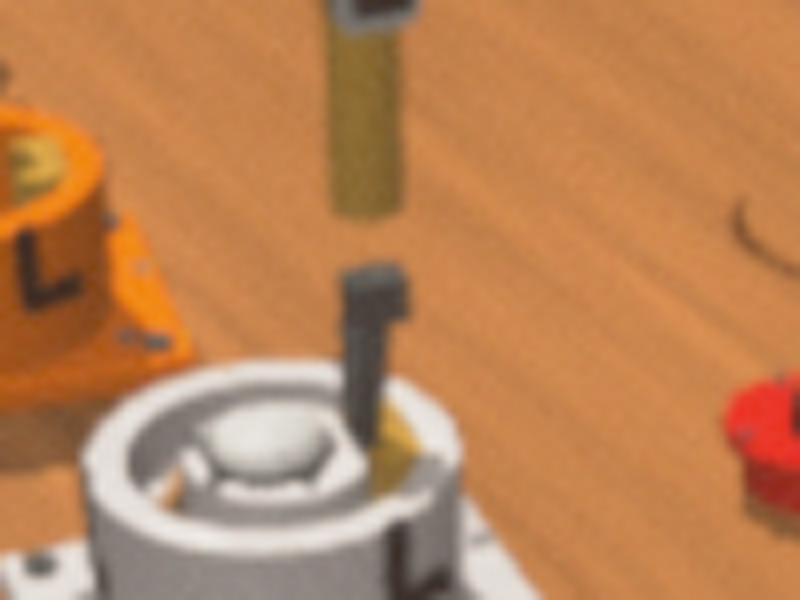

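Bar hangs at crop x 332–405 over the key head at 342–408, and the free-hanging reading is about -2.65 N. I'll centre it in y and go down to just above the head.

Call:
{"api": "step_arm", "payload": {"rows": [[[-0.2, 0, 0.05], [0, 0, 0], 255], [[-0.2, 0.5, 0], [0, 0, 0], 255], [[0, 0.5, 0], [0, 0, 0], 255], [[0, 0.5, 0], [0, 0, 0], 255], [[0, 0.2, 0], [0, 0, 0], 255], [[0, 0.1, 0], [0, 0, 0], 255], [[0, 0, 0], [0, 0, 0], 255], [[0, 0, 0], [0, 0, 0], 255]]}}

```text
time_s: 19.15
eef_pos: [0.5976, 0.1832, 0.1718]
tcp_rot: [[-0.132, 0.0, 0.991], [-0.991, 0.0, -0.132], [-0.0, -1.0, 0.0]]
force: [-0.5, 0.4, -2.2]
grip_width: 0.0177
```

Call:
{"api": "step_arm", "payload": {"rows": [[[0, 0.05, 0], [0, 0, 0], 255], [[0, 0.05, 0], [0, 0, 0], 255], [[0, 0.05, 0], [0, 0, 0], 255], [[0, 0.05, 0], [0, 0, 0], 255], [[0, 0.05, 0], [0, 0, 0], 255], [[0, 0.05, 0], [0, 0, 0], 255], [[0, 0, 0], [0, 0, 0], 255], [[0, 0, 0], [0, 0, 0], 255]]}}

```text
time_s: 19.95
eef_pos: [0.5975, 0.1832, 0.1686]
tcp_rot: [[-0.132, -0.0, 0.991], [-0.991, 0.0, -0.132], [-0.0, -1.0, -0.0]]
force: [0.1, 1.0, -3.8]
grip_width: 0.018
```

Call:
{"api": "step_arm", "payload": {"rows": [[[0, 0.05, 0], [0, 0, 0], 255], [[0, 0.05, 0], [0, 0, 0], 255], [[0, 0.05, 0], [0, 0, 0], 255], [[0, 0.05, 0], [0, 0, 0], 255], [[0, 0.05, 0], [0, 0, 0], 255], [[0, 0.05, 0], [0, 0, 0], 255], [[0, 0, 0], [0, 0, 0], 255], [[0, 0, 0], [0, 0, 0], 255]]}}

```text
time_s: 20.75
eef_pos: [0.5976, 0.1832, 0.1657]
tcp_rot: [[-0.132, 0.0, 0.991], [-0.991, 0.0, -0.132], [-0.0, -1.0, 0.0]]
force: [-0.0, 0.3, -0.4]
grip_width: 0.0179
```

Call:
{"api": "step_arm", "payload": {"rows": [[[0, 0.05, 0], [0, 0, 0], 255], [[0, 0.05, 0], [0, 0, 0], 255], [[0, 0.05, 0], [0, 0, 0], 255], [[0, 0.05, 0], [0, 0, 0], 255], [[0, 0, 0], [0, 0, 0], 255], [[0, 0, 0], [0, 0, 0], 255], [[0, 0, 0], [0, 0, 0], 255], [[0, 0, 0], [0, 0, 0], 255]]}}

```text
time_s: 21.55
eef_pos: [0.5974, 0.1832, 0.1636]
tcp_rot: [[-0.132, -0.0, 0.991], [-0.991, 0.0, -0.132], [0.0, -1.0, -0.0]]
force: [-1.3, -0.4, -0.3]
grip_width: 0.0177
```

Call:
{"api": "step_arm", "payload": {"rows": [[[0, 0.02, 0], [0, 0, 0], 255], [[0, 0.02, 0], [0, 0, 0], 255], [[0, 0.02, 0], [0, 0, 0], 255], [[0, 0.02, 0], [0, 0, 0], 255], [[0, 0.02, 0], [0, 0, 0], 255], [[0, 0.02, 0], [0, 0, 0], 255], [[0, 0, 0], [0, 0, 0], 255], [[0, 0, 0], [0, 0, 0], 255]]}}

```text
time_s: 22.35
eef_pos: [0.5975, 0.1832, 0.1624]
tcp_rot: [[-0.132, -0.0, 0.991], [-0.991, 0.0, -0.132], [-0.0, -1.0, -0.0]]
force: [-1.2, -0.1, 0.3]
grip_width: 0.0181
```

Call:
{"api": "step_arm", "payload": {"rows": [[[0, 0.012, 0], [0, 0, 0], 255], [[0, 0.012, 0], [0, 0, 0], 255], [[0, 0.012, 0], [0, 0, 0], 255], [[0, 0.012, 0], [0, 0, 0], 255], [[0, 0.012, 0], [0, 0, 0], 255], [[0, 0.012, 0], [0, 0, 0], 255], [[0, 0.012, 0], [0, 0, 0], 255], [[0, 0, 0], [0, 0, 0], 255]]}}

```text
time_s: 23.15
eef_pos: [0.5975, 0.1832, 0.1616]
tcp_rot: [[-0.132, -0.0, 0.991], [-0.991, 0.0, -0.132], [-0.0, -1.0, -0.0]]
force: [-1.1, 0.7, 0.6]
grip_width: 0.0175
```

Call:
{"api": "step_arm", "payload": {"rows": [[[0, 0.012, 0], [0, 0, 0], 255], [[0, 0.012, 0], [0, 0, 0], 255], [[0, 0.012, 0], [0, 0, 0], 255], [[0, 0.012, 0], [0, 0, 0], 255], [[0, 0.012, 0], [0, 0, 0], 255], [[0, 0.012, 0], [0, 0, 0], 255], [[0, 0.012, 0], [0, 0, 0], 255], [[0, 0, 0], [0, 0, 0], 255]]}}

```text
time_s: 23.95
eef_pos: [0.5975, 0.1832, 0.1608]
tcp_rot: [[-0.132, -0.0, 0.991], [-0.991, 0.0, -0.132], [-0.0, -1.0, -0.0]]
force: [-2.3, -0.0, 1.0]
grip_width: 0.018
```

Call:
{"api": "step_arm", "payload": {"rows": [[[0, 0.012, 0], [0, 0, 0], 255], [[0, 0.012, 0], [0, 0, 0], 255], [[0, 0.012, 0], [0, 0, 0], 255], [[0, 0.012, 0], [0, 0, 0], 255], [[0, 0.012, 0], [0, 0, 0], 255], [[0, 0.012, 0], [0, 0, 0], 255], [[0, 0.012, 0], [0, 0, 0], 255], [[0, 0, 0], [0, 0, 0], 255]]}}

```text
time_s: 24.75
eef_pos: [0.5975, 0.1832, 0.1599]
tcp_rot: [[-0.132, -0.0, 0.991], [-0.991, 0.0, -0.132], [-0.0, -1.0, -0.0]]
force: [-1.8, 0.5, 1.6]
grip_width: 0.018
```

Call:
{"api": "step_arm", "payload": {"rows": [[[0, 0.012, 0], [0, 0, 0], 255], [[0, 0.012, 0], [0, 0, 0], 255], [[0, 0.012, 0], [0, 0, 0], 255], [[0, 0.012, 0], [0, 0, 0], 255], [[0, 0.012, 0], [0, 0, 0], 255], [[0, 0.012, 0], [0, 0, 0], 255], [[0, 0.012, 0], [0, 0, 0], 255], [[0, 0, 0], [0, 0, 0], 255]]}}

```text
time_s: 25.55
eef_pos: [0.5976, 0.1832, 0.1593]
tcp_rot: [[-0.132, 0.0, 0.991], [-0.991, 0.0, -0.132], [-0.0, -1.0, 0.0]]
force: [-2.3, 0.6, 5.0]
grip_width: 0.0179
```

Force is up to about 7.7 N, so the housing now bears on the saddle. Smaller steps from here.

Call:
{"api": "step_arm", "payload": {"rows": [[[0, 0.01, 0], [0, 0, 0], 255], [[0, 0.01, 0], [0, 0, 0], 255], [[0, 0.01, 0], [0, 0, 0], 255], [[0, 0.01, 0], [0, 0, 0], 255], [[0, 0, 0], [0, 0, 0], 255], [[0, 0, 0], [0, 0, 0], 255], [[0, 0, 0], [0, 0, 0], 255], [[0, 0, 0], [0, 0, 0], 255]]}}

```text
time_s: 26.35
eef_pos: [0.5977, 0.1832, 0.1591]
tcp_rot: [[-0.132, 0.0, 0.991], [-0.991, 0.0, -0.132], [-0.0, -1.0, 0.0]]
force: [-3.9, 0.3, 6.5]
grip_width: 0.018
```

Call:
{"api": "step_arm", "payload": {"rows": [[[0, 0.015, 0], [0, 0, 0], 255], [[0, 0.015, 0], [0, 0, 0], 255], [[0, 0.015, 0], [0, 0, 0], 255], [[0, 0.015, 0], [0, 0, 0], 255], [[0, 0, 0], [0, 0, 0], 255], [[0, 0, 0], [0, 0, 0], 255], [[0, 0, 0], [0, 0, 0], 255], [[0, 0, 0], [0, 0, 0], 255]]}}

```text
time_s: 27.15
eef_pos: [0.5978, 0.1833, 0.1588]
tcp_rot: [[-0.132, 0.001, 0.991], [-0.991, 0.0, -0.132], [-0.0, -1.0, 0.001]]
force: [-4.1, 0.2, 8.8]
grip_width: 0.018
```

Call:
{"api": "step_arm", "payload": {"rows": [[[0, 0.02, -0.02], [0, 0, 0], 255], [[0, 0.02, -0.02], [0, 0, 0], 255], [[0, 0.02, 0], [0, 0, 0], 255], [[0, 0.02, 0], [0, 0, 0], 255], [[0, 0.02, 0], [0, 0, 0], 255], [[0, 0, 0], [0, 0, 0], 255], [[0, 0, 0], [0, 0, 0], 255], [[0, 0, 0], [0, 0, 0], 255]]}}

```text
time_s: 27.95
eef_pos: [0.5976, 0.1834, 0.1583]
tcp_rot: [[-0.132, 0.001, 0.991], [-0.991, 0.0, -0.132], [-0.001, -1.0, 0.001]]
force: [-4.3, 1.2, 11.9]
grip_width: 0.018
```

Call:
{"api": "step_arm", "payload": {"rows": [[[0, 0.02, 0], [0, 0, 0], 255], [[0, 0.02, 0], [0, 0, 0], 255], [[0, 0.02, 0], [0, 0, 0], 255], [[0, 0.02, 0], [0, 0, 0], 255], [[0, 0.02, 0], [0, 0, 0], 255], [[0, 0, 0], [0, 0, 0], 255], [[0, 0, 0], [0, 0, 0], 255], [[0, 0, 0], [0, 0, 0], 255]]}}

```text
time_s: 28.75
eef_pos: [0.5979, 0.1835, 0.158]
tcp_rot: [[-0.132, 0.002, 0.991], [-0.991, 0.001, -0.132], [-0.001, -1.0, 0.002]]
force: [-5.8, 0.1, 16.4]
grip_width: 0.0175
```

```bash
python3 - <<'E'
from plan import *
for i in range(5): bot.get_image("side"); s=bot.sense(); print(s["time_s"],np.array(s["force"]),np.array(s["eef_pos"]))
E
```

```text
28.8 [-5.4121  0.175  16.9737] [0.5979 0.1835 0.158 ]
28.85 [-5.7178  0.1572 16.5186] [0.5979 0.1836 0.158 ]
28.9 [-5.2148  0.5008 17.1832] [0.5979 0.1835 0.158 ]
28.95 [-5.2328  0.1036 17.2926] [0.5978 0.1835 0.158 ]
29.0 [-4.9853 -0.4426 16.5276] [0.5979 0.1835 0.158 ]
```

Call:
{"api": "step_arm", "payload": {"rows": [[[0, -0.2, 0], [0, 0, 0], 255], [[0, -0.5, 0], [0, 0, 0], 255], [[0, -1.5, 0], [0, 0, 0], 255], [[0, -2.5, 0], [0, 0, 0], 255], [[2.0, 0, 0], [0, -0.025, 0], 255], [[3.5, 0, -0.4], [0, -0.025, 0], 255], [[3.5, 0, -0.5], [0, -0.025, 0], 255], [[3.5, 0, -0.5], [0, 0, 0], 255]]}}

```text
time_s: 29.8
eef_pos: [0.5718, 0.0588, 0.2039]
tcp_rot: [[-0.056, 0.001, 0.998], [-0.998, -0.0, -0.056], [0.0, -1.0, 0.001]]
force: [0.3, 0.1, -1.3]
grip_width: 0.0181
```

```bash
python3 - <<'E'
from plan import *
plan([.5277,-.1674,.16],-.0572,6,1)
E
```

```text
t 29.8 pos [0.5718 0.0588 0.2039] yaw -0.0557 F [ 0.26  0.09 -1.27] w 0.0181 rv [-0.0008  0.0015  0.0001]
[ 3.805  0.731 -0.525] [-0.0008  0.0015  0.0001]
[ 3.806  0.731 -0.518] [0. 0. 0.]
[ 3.806  0.731 -0.518] [0. 0. 0.]
[ 3.806  0.731 -0.518] [0. 0. 0.]
[ 3.806  0.731 -0.518] [0. 0. 0.]
[ 3.806  0.731 -0.518] [0. 0. 0.]
```

Call:
{"api": "step_arm", "payload": {"rows": [[[3.8, 0.4, -0.52], [0, 0, 0], 255], [[3.8, 0.6, -0.52], [0, 0, 0], 255], [[3.8, 0.8, -0.52], [0, 0, 0], 255], [[3.8, 0.8, -0.52], [0, 0, 0], 255], [[3.8, 0.8, -0.52], [0, 0, 0], 255], [[3.4, 0.8, -0.45], [0, 0, 0], 255], [[0, 0, 0], [0, 0, 0], 255], [[0, 0, 0], [0, 0, 0], 255]]}}

```text
time_s: 30.6
eef_pos: [0.5288, -0.1627, 0.1615]
tcp_rot: [[-0.059, 0.0, 0.998], [-0.998, 0.0, -0.059], [-0.0, -1.0, 0.0]]
force: [0.1, 0.6, -2.6]
grip_width: 0.018
```

```bash
python3 - <<'E'
from plan import *
plan([.5277,-.1674,.066],-.0572,1)
s=bot.get_image("side");t=bot.get_image("top")
a=cv2.resize(s["color"][265:355,290:410],(400,300),interpolation=cv2.INTER_CUBIC)
b=cv2.resize(s["color"][160:220,230:310],(400,300),interpolation=cv2.INTER_CUBIC)
c=cv2.resize(t["color"][185:260,194:294],(400,300),interpolation=cv2.INTER_CUBIC)
d=cv2.resize(t["color"][190:265,368:468],(400,300),interpolation=cv2.INTER_CUBIC)
cv2.imwrite("pics/d6.png",np.vstack([np.hstack([a,b]),np.hstack([c,d])]))
E
```

```text
t 30.6 pos [ 0.5288 -0.1627  0.1615] yaw -0.0592 F [ 0.12  0.61 -2.57] w 0.018 rv [-0.0003 -0.002  -0.0001]
[ 0.474  9.552 -0.081] [-0.0003 -0.002  -0.0001]
```

View pics/d6.png

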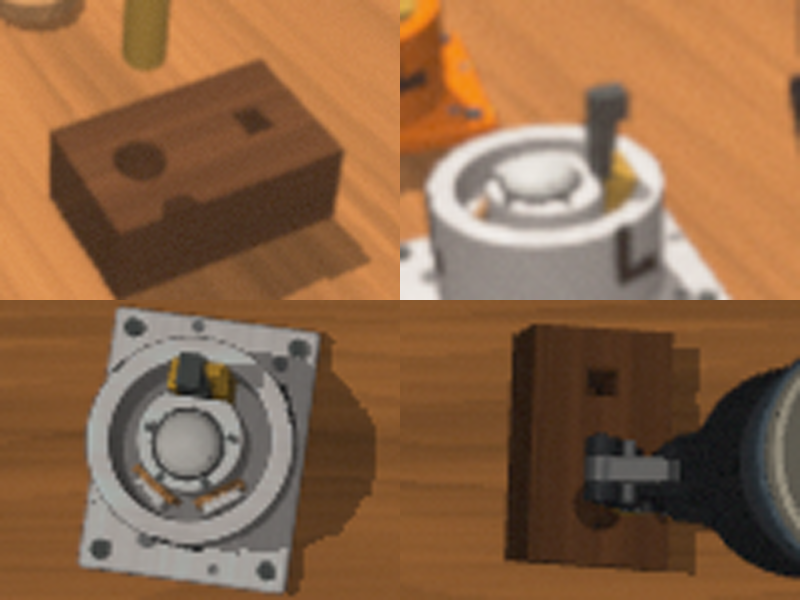

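Key is tight, about 8 mm lower, head at side px (350.., crop 605,100). The hole shows at side px (332,313) with the bar plumb above it. I'll correct by 4.7 mm and lower.

Call:
{"api": "step_arm", "payload": {"rows": [[[0.24, 0, -0.04], [0, 0, 0], 255], [[0.24, 1.0, -0.04], [0, 0, 0], 255], [[0, 2.0, 0], [0, 0, 0], 255], [[0, 1.0, 0], [0, 0, 0], 255], [[0, 0.5, 0], [0, 0, 0], 255], [[0, 0.5, 0], [0, 0, 0], 255], [[0, 0.5, 0], [0, 0, 0], 255], [[0, 0, 0], [0, 0, 0], 255]]}}

```text
time_s: 31.5
eef_pos: [0.5275, -0.1667, 0.1057]
tcp_rot: [[-0.057, -0.0, 0.998], [-0.998, 0.0, -0.057], [-0.0, -1.0, -0.0]]
force: [-0.0, -0.1, -2.5]
grip_width: 0.018
```

```bash
python3 - <<'E'
from plan import *
plan([.5277,-.1674,.067],-.0572,1)
E
```

```text
t 31.5 pos [ 0.5275 -0.1667  0.1057] yaw -0.0571 F [-0.01 -0.05 -2.49] w 0.018 rv [ 0.0005  0.0001 -0.0001]
[0.073 3.874 0.027] [ 0.0005  0.0001 -0.0001]
```

Call:
{"api": "step_arm", "payload": {"rows": [[[0.07, 0.3, 0.02], [0, 0, 0], 255], [[0, 0.3, 0], [0, 0, 0], 255], [[0, 0.3, 0], [0, 0, 0], 255], [[0, 0.3, 0], [0, 0, 0], 255], [[0, 0.3, 0], [0, 0, 0], 255], [[0, 0.3, 0], [0, 0, 0], 255], [[0, 0, 0], [0, 0, 0], 255], [[0, 0, 0], [0, 0, 0], 255]]}}

```text
time_s: 32.3
eef_pos: [0.5278, -0.1674, 0.088]
tcp_rot: [[-0.057, -0.0, 0.998], [-0.998, 0.0, -0.057], [-0.0, -1.0, -0.0]]
force: [0.8, 0.4, -2.7]
grip_width: 0.0178
```

Call:
{"api": "step_arm", "payload": {"rows": [[[0, 0.4, 0], [0, 0, 0], 255], [[0, 0.4, 0], [0, 0, 0], 255], [[0, 0.4, 0], [0, 0, 0], 255], [[0, 0.4, 0], [0, 0, 0], 255], [[0, 0.3, 0], [0, 0, 0], 255], [[0, 0.1, 0], [0, 0, 0], 255], [[0, 0, 0], [0, 0, 0], 255], [[0, 0, 0], [0, 0, 0], 255]]}}

```text
time_s: 33.1
eef_pos: [0.5279, -0.1675, 0.0682]
tcp_rot: [[-0.057, 0.0, 0.998], [-0.998, -0.0, -0.057], [0.0, -1.0, 0.0]]
force: [1.3, -0.3, -2.2]
grip_width: 0.0179
```

Call:
{"api": "step_arm", "payload": {"rows": [[[0, 0.1, 0], [0, 0, 0], 255], [[0, 0.1, 0], [0, 0, 0], 255], [[0, 0, 0], [0, 0, 0], 200], [[0, 0, 0], [0, 0, 0], 120], [[0, 0, 0], [0, 0, 0], 0], [[0, 0, 0], [0, 0, 0], 0], [[0, 0, 0], [0, 0, 0], 0], [[0, 0, 0], [0, 0, 0], 0]]}}

```text
time_s: 33.9
eef_pos: [0.5279, -0.1675, 0.0662]
tcp_rot: [[-0.057, 0.0, 0.998], [-0.998, -0.0, -0.057], [0.0, -1.0, 0.0]]
force: [-0.0, 0.1, 0.2]
grip_width: 0.0851
```

Call:
{"api": "step_arm", "payload": {"rows": [[[0, -0.5, 0], [0, 0, 0], 0], [[0, -2.0, 0], [0, 0, 0], 0], [[0, -4.0, 0], [0, 0, 0], 0], [[0, -4.0, 0], [0, 0, 0], 0], [[2.0, -2.0, -1.0], [0, 0, 0], 0], [[4.0, 0, -2.0], [0, 0, 0], 0], [[4.0, 0, -2.0], [0, 0, 0], 0], [[4.0, 0, -2.0], [0, 0, 0], 0]]}}

```text
time_s: 34.7
eef_pos: [0.4491, -0.3044, 0.1919]
tcp_rot: [[-0.056, 0.001, 0.998], [-0.998, -0.001, -0.056], [0.001, -1.0, 0.001]]
force: [0.3, -0.2, -0.6]
grip_width: 0.0855
```

```bash
python3 - <<'E'
from plan import *
s=bot.get_image("side");t=bot.get_image("top");print(bot.sense()["time_s"],bot.sense()["grip_width"])
cv2.imwrite("pics/e1.png",np.hstack([s["color"][:,160:560],t["color"][:,100:500]]))
for im in(t,s):
  for r in bot.place_of(im,"key_head")[:2]: w=toW(im,r["centre"]);print(r["confidence"],w,proj(im,w))
E
```

```text
34.8 0.08569854545261664
0.66 [0.5938 0.1851 0.1006] [239.6613 203.5693]
0.44 [0.5974 0.1855 0.0978] [269.4993 178.3304]
```

View pics/e1.png

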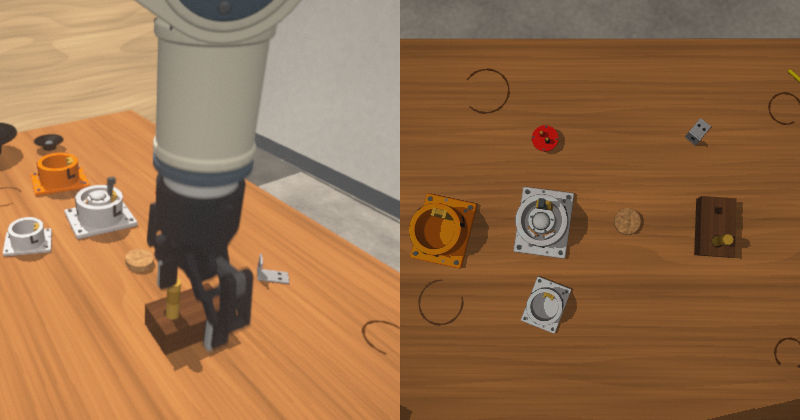

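The bar stands upright in its hole at top px (427,240), the key is in the keyway, and the other parts are where they were. The gripper touches nothing. I'll let the arm settle and hand in.

Call:
{"api": "step_arm", "payload": {"rows": [[[0, 0, 0], [0, 0, 0], 0], [[0, 0, 0], [0, 0, 0], 0], [[0, 0, 0], [0, 0, 0], 0], [[0, 0, 0], [0, 0, 0], 0], [[0, 0, 0], [0, 0, 0], 0], [[0, 0, 0], [0, 0, 0], 0], [[0, 0, 0], [0, 0, 0], 0], [[0, 0, 0], [0, 0, 0], 0]]}}

```text
time_s: 35.7
eef_pos: [0.4499, -0.3032, 0.1911]
tcp_rot: [[-0.057, -0.0, 0.998], [-0.998, 0.0, -0.057], [-0.0, -1.0, -0.0]]
force: [-0.3, 0.2, 0.6]
grip_width: 0.0855
```

```bash
python3 -c "
from rig import bot
print(bot.hand_in())"
```

```text
the job is handed in; nothing more can be done
None
```

The key is tight in the keyway of the silver jig, the bar is back in its hole, and the job is handed in at about 35.7 s of the 61 s allowed.

- **Key:** I started it loosely by hand, thin end down, about 12–15 mm deep. I then pressed it down slowly with the bar rather than striking it. The push stayed at 2–4 N until the housing bore on the saddle, then rose to about 19.5 N.
- **Tightness:** at 19.5 N the key stayed still for 0.25 s. The highest push I read was about 19.9 N (reading plus the bar's 2.6 N weight), below the 25 N limit. Force was only read at the end of each move, so a brief higher peak between readings is possible.
- **Last pictures:** both views put the key's head at about 98–101 mm above the bench, so the tip is about 25–28 mm below the rim, within the 21–47 mm range. The bar stands upright in its hole, the other parts look unmoved, and the open gripper touches nothing.
- **Disagreements:**
  - The two cameras differed by 2–3 mm in x, so I used the average.
  - The finger opening read 1.5–2 mm under the true widths.
  - A side force of 4–5 N showed on the bar near the end of the push, apparently from the key and housing shifting.
- **Not repeated:** I did not push on the key again after lifting the bar.

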